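Add the blue slotted weight to the dish-mending press

ROBOT

A 7-joint arm with a two-finger parallel gripper is mounted at the origin on the work surface. World frame = base frame: x ahead of the robot, y to its left, z up, the work surface at z = 0. Lengths are in mm, angles in rad, forces in N, time in s.
With the tool pointing down it reaches from about 400 to 875 mm from the base axis. Payload 4.4 kg.
Tool frame: the origin (TCP) lies at the very end of the fingers, on their centre line; the grasp point (between the pads) lies 19 mm behind it; z points along the fingers, y is the line along which they close (so a half turn about z gives the same grasp; the last joint's range is limited). The gripper opens to 85 mm and grips with 20 to 120 N. Pads are 22 mm wide; open, the fingers measure 114 mm over their backs; the gripper's body (76 mm by 85 mm) begins 54 mm behind the grasp point. The pads swing forward as they close: fully open they stand 13 mm farther back than shut.
Start: joints at [1.113, 0.628, 0.038, 1.517, -0.027, 0.996, -0.02], TCP at [248.232, -600.748, 231.313] pointing down, gripper open.
Joint ranges: [-3.06, 3.06], [-0.37, 2.12], [-1.25, 1.32], [0.18, 2.47], [-1.1, 4.24], [0.23, 1.98], [-2.94, 2.94]. Speed limits (rad/s): [2.57, 2.57, 3.14, 3.14, 3.14, 3.14, 3.14].

INTERFACE

Orientations are given as [roll, pitch, yaw] about the fixed x, y, z axes, in that order (R = Rz(yaw) Ry(pitch) Rx(roll)).
In Python, from cell import sensors, get_image, camera_params, order gives the robot as it stands.
- The arm moves only by the shell command python3 -m inch 'ROWS' [OPENING]. ROWS is JSON, a list that holds one entry, the list of rows, each a list of 4 numbers: the shift along the tool's x, y, z in cm, then the turn about the tool's z in degrees. A call has 1 to 8 rows; each row is the pose to reach, as a shift and turn from the pose commanded when the call began, along the tool's axes at that moment; what a row does not reach only later rows make up. A row lasts 1/12 s, in which the tool goes at most 41.7 mm and 7.16 degrees, less where a joint would pass 70% of its speed; a pose out of reach is approached as far as the arm can. A call with a gripper value outside its range is refused whole. OPENING is the finger opening in cm, from 0 to 8.54, set as the call begins (- or left out, the last holds). The fingers move at their own pace and stop on an object; the grip force is fixed at half the most. Time passes only in rows, so rows that repeat a pose let the fingers close. It gives the time, the measured TCP pose, the force, the opening and the grip force at its end, in the units of the state.
- sensors.read_state(): the state, without advancing time (a new reading comes with each control period).
- get_image(name): name is "scene" or "top" or "wrist"; returns the picture (400x640x3 uint8, blue, green, red); there is no depth.
- camera_params(name): a dict with "mtx" (3x3 intrinsics, pixels), "rvec" (rotation vector, rad) and "tvec" (3), from world to camera coordinates, as OpenCV has them. Camera axes: x right, y down, z forward; pixel columns grow to the right and rows downward; lengths in mm; the calibration is good to about 2 mm. A picture is of the moment at which its call begins: read the wrist's pose just before it. camera_params takes no time and is no camera call; for the wrist camera it gives the pose at the moment of the call.
- order.finish_job(): hands the job in; it is judged then, once.
The state is a dict: "clock": time; "qpos": joint angles; "qd": joint speeds; "tau": joint torques, N m; "eef_pos": TCP position; "tool_rot": TCP orientation; "force": force on the tool from outside, world axes, zero at the start; "torque": the same for the moment, N m; "width": finger opening in mm; "gripper_force": force on a finger pad.
Only numpy, scipy, OpenCV 4.12 (cv2) and the standard library are available. Lean on these libraries where they do the work, as an engineer would, in place of code of your own. Each camera call takes 0.05 s, during which the arm holds its last target. There are 200 camera calls.

TASK

A mended dish is curing under a small press that carries one dark grey metal slotted weight. Take the blue slotted weight and slide it sideways onto the press's stem, under the black knob, until the stem is at the closed end of its slot; let it rest flat on the metal weight with its slot facing the opposite way from the metal weight's slot, and let go. Leave the yellow weight where it lies, and leave the metal weight on the stem.

Things in the scene. Friction and masses are not known exactly. Their poses are not given: they have to be found in the camera images.
- blue_weight: Blue slotted weight, 0.24 kg, flat on the table: disc 84 across, 18 thick; 22 wide slot (mouth 34) from x = 53 out through the rim. Opposite it a tab 14 wide, 18 thick, level with the disc, ending 80 from the disc's centre. Origin: tab's underside, where to grip (close along y). +x: tab to disc's centre (x = 64) to slot mouth; z up. Home: stem axis at x = 58 to 64. All in mm.
- metal_weight: Dark grey metal slotted weight, same shape and size as the blue one, loose, already on the stem and flat on the pan (its top 18 mm above the pan). Origin on the underside of its tab; +x runs from the tab through the disc's centre (64 mm) and out of its slot's mouth.
- yellow_weight: Yellow slotted weight, same shape, size, origin and axes as the blue one, lying on the table: not wanted, to be left where it lies.
- stem_seat (a point): Point on the press's stem axis at the top of its pan, 80 mm above the table (pan 72 mm across). The upright steel stem is 10 mm thick, with a black knob 26 mm across, wider than the slots, from 60 to 73 mm above this point. The pan stands on a presser, the dish and a round board 160 mm across. Fixed. z up.
Mind the look-alikes: they are no part of the job. Of the things that look like the metal_weight, the middle-sized one is meant.

How it is judged:
By the outcome, as a careful person would: the job done as asked, in the order asked, and still so for the second after the job is handed in, with the robot touching nothing.
It also fails if it takes over 40 s, if anything falls off the work surface, if the arm or the gripper's body presses on something with over 40 N, if the wrist force passes 120 N, or if a joint passes its speed limit or range.

## Working session

There is one attempt and no reset: what is moved stays moved. The work goes in short steps, Python scripts to look and compute and a shell command to move; the robot and the scene stay as the last step left them, time stands still between calls to the robot, and variables do not carry over. Pictures are saved under pics/ and viewed, at most 10 in all, crops included, and the job is handed in when it is done.

```bash
mkdir -p pics; python3 - <<'E'
from cell import sensors,get_image,camera_params
import cv2,numpy as np
s=sensors.read_state();print(s['clock'],s['eef_pos'],s['tool_rot'],s['width'])
a=get_image("scene");b=get_image("top")
cv2.imwrite('pics/scene0.png',a);cv2.imwrite('pics/top0.png',b)
for n in("scene","top","wrist"):
    p=camera_params(n);R=cv2.Rodrigues(np.array(p['rvec'],float))[0];print(n,np.array(p['mtx']).tolist(),(-R.T@np.array(p['tvec']).ravel()).round(1),R.round(2).tolist())
E
```

```text
0.0 [ 247.98695865 -600.16022566  230.41000672] [-3.13970757e+00  4.51931777e-05  3.91798772e-01] 85.62203866385428
scene [[435.5160556082228, 0.0, 315.95816645921326], [0.0, 435.5160556082228, 201.43697992609364], [0.0, 0.0, 1.0]] [1050.1  284.5 1005.9] [[-0.48, 0.88, -0.0], [0.73, 0.4, -0.55], [-0.48, -0.27, -0.84]]
top [[452.3637635738426, 0.0, 321.88434410542783], [0.0, 452.3637635738426, 201.44585265479392], [0.0, 0.0, 1.0]] [ 385.7  -19.  1157.2] [[0.02, -1.0, -0.0], [-0.99, -0.02, -0.12], [0.12, 0.0, -0.99]]
wrist [[311.00915251588475, 0.0, 317.12350828931693], [0.0, 311.00915251588475, 201.9384081551936], [0.0, 0.0, 1.0]] [ 310.1 -574.1  374.2] [[0.38, -0.92, -0.0], [-0.89, -0.37, 0.27], [-0.25, -0.1, -0.96]]
```

View pics/top0.png

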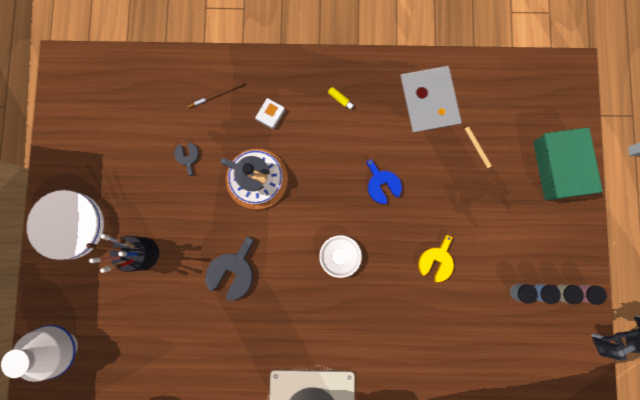

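View pics/scene0.png

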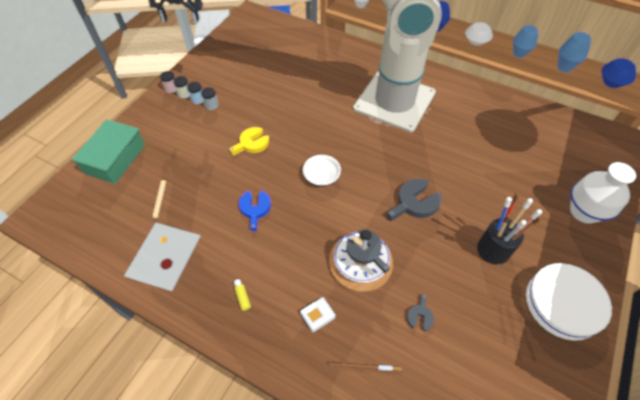

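The top view shows the press at about (254,178) with its knob at (249,169), and the metal weight's tab pointing left. The blue weight is at (384,186) with its tab at (371,163), and the yellow one is at (437,263). The scene view agrees. Next I'll measure these.

```bash
cat > h.py <<'E'
import cv2,numpy as np
from cell import sensors,get_image,camera_params
def cam(n):
    p=camera_params(n);R=cv2.Rodrigues(np.array(p['rvec'],float))[0]
    return np.array(p['mtx'],float),R,np.array(p['tvec'],float).ravel()
def ray(c,uv,z):
    K,R,t=c;d=R.T@np.linalg.inv(K)@np.array([*uv,1.]);o=-R.T@t
    return (o+d*(z-o[2])/d[2])[:2]
def proj(c,P):
    K,R,t=c;q=K@(R@np.array(P,float)+t);return q[:2]/q[2]
def mask(im,lo,hi):
    m=cv2.inRange(cv2.cvtColor(im,cv2.COLOR_BGR2HSV),lo,hi)
    c=max(cv2.findContours(m,0,2)[0],key=cv2.contourArea);return c[:,0,:].astype(float)
def weight(c,cont,z=18):
    P=np.array([ray(c,u,z) for u in cont])
    # axis: tab tip is the farthest contour point from centroid
    M=cv2.moments(P.astype(np.float32).reshape(-1,1,2));g=np.array([M['m10'],M['m01']])/M['m00']
    tip=P[np.argsort(-np.hypot(*(P-g).T))[:3]].mean(0);a=(g-tip)/np.hypot(*(g-tip))
    for _ in range(20):  # disc circle: rim points only
        ctr=tip+80*a if _==0 else ctr
        r=np.hypot(*(P-ctr).T);Q=P[(r>36)&(r<50)]
        A=np.c_[2*Q,np.ones(len(Q))];s=np.linalg.lstsq(A,(Q**2).sum(1),rcond=None)[0];ctr=s[:2]
    rad=np.sqrt(s[2]+ctr@ctr)
    T=P[np.hypot(*(P-ctr).T)>52];tc=(T.max(0)+T.min(0))/2 if len(T)<3 else T.mean(0)
    a=(ctr-tc)/np.hypot(*(ctr-tc))
    return ctr,rad,np.hypot(*(P-ctr).T).max(),np.degrees(np.arctan2(a[1],a[0])),ctr-64*a
E
python3 - <<'E'
from h import *
for n in("top","scene"):
    im=cv2.imread(f'pics/{n}0.png');c=cam(n)
    for lab,lo,hi in(("blue",(105,150,60),(130,255,255)),("yel",(22,150,100),(35,255,255))):
        if n=="scene" and lab=="blue": im[:60]=0
        print(n,lab,[np.round(v,1) for v in weight(c,mask(im,lo,hi))])
a=cv2.resize(cv2.imread('pics/top0.png')[140:220,205:305],None,fx=4,fy=4,interpolation=2)
b=cv2.resize(cv2.imread('pics/scene0.png')[220:300,315:415],None,fx=4,fy=4,interpolation=2)
cv2.imwrite('pics/c1.png',np.hstack([a,b]))
E
```

```text
top blue [array([ 558.3, -173.6]), np.float64(41.4), np.float64(79.6), np.float64(-148.7), array([ 613. , -140.4])]
top yel [array([ 366.4, -302.4]), np.float64(42.4), np.float64(78.7), np.float64(154.3), array([ 424. , -330.2])]
scene blue [array([-477.5,  620.2]), np.float64(43.7), np.float64(100.8), np.float64(176.2), array([-413.6,  615.9])]
scene yel [array([ 373.9, -301.4]), np.float64(46.7), np.float64(81.9), np.float64(156.6), array([ 432.6, -326.8])]
```

View pics/c1.png

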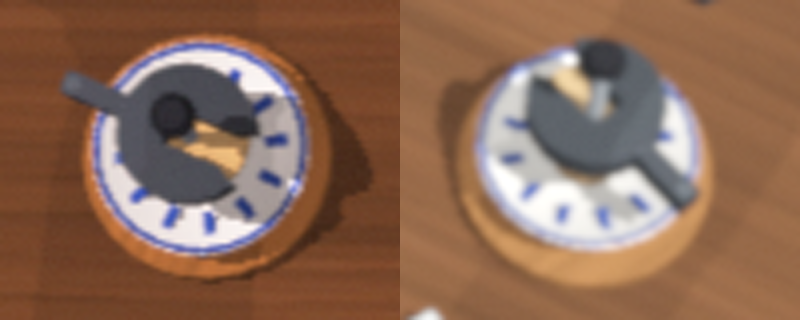

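```bash
python3 - <<'E'
from h import *
t,s=cam("top"),cam("scene")
k1,k2=(248,168.75),(365.75,234.5)
# two-view triangulation of the knob
P=[K@np.c_[R,v] for K,R,v in(t,s)]
X=cv2.triangulatePoints(P[0],P[1],np.array(k1),np.array(k2)).ravel();print("knob",X[:3]/X[3],ray(t,k1,147),ray(s,k2,147))
# metal weight: tab end and disc in both views, top at z=98
for c,x0,y0,f,tab,d in((t,205,140,4,(70,84),(186,135)),(s,315,220,4,(282,192),(196,110))):
    a,b=[ray(c,(x0+p[0]/f,y0+p[1]/f),98) for p in(tab,d)];v=b-a
    print(a,b,np.hypot(*v),np.degrees(np.arctan2(v[1],v[0])))
im=cv2.imread('pics/scene0.png');im[:60]=0;im[:,350:]=0
print([np.round(v,1) for v in weight(s,mask(im,(105,150,60),(130,255,255)))])
E
```

```text
knob [576.8245273  152.48070916 142.20156137] [575.43841906 152.76005202] [580.03707682 152.06552784]
[602.43827948 222.51168002] [572.72187516 152.36064287] 76.18551502696835 -112.9578100227307
[610.48279067 220.4764051 ] [586.55244024 155.55836324] 69.18824922510753 -110.23509877271583
[array([ 567.5, -172. ]), np.float64(41.0), np.float64(62.8), np.float64(-148.5), array([ 622.1, -138.5])]
```

```bash
cat > to.py <<'E'
import sys;from h import *
# usage: to.py x y z yaw_deg -> remaining shift in tool axes (cm) and turn (deg)
x,y,z,w=map(float,sys.argv[1:]);s=sensors.read_state()
from scipy.spatial.transform import Rotation as Ro
R=Ro.from_euler('xyz',s['tool_rot']);d=R.inv().apply(np.array([x,y,z])-s['eef_pos'])/10
print('t',round(s['clock'],2),'q',np.round(s['qpos'],2),'yaw',round(np.degrees(s['tool_rot'][2]),2),'pos',np.round(s['eef_pos'],1),'F',np.round(s['force'],1))
print('GO',d.round(2),'turn',round(-((w-np.degrees(s['tool_rot'][2])+180)%360-180),2))
E
python3 -m inch '[[[3.4,-1.9,0,-7],[6.9,-3.8,0,-14],[10.3,-5.7,0,-21],[13.7,-7.6,0,-28],[17.1,-9.5,0,-35],[20.6,-11.4,0,-42],[24,-13.3,0,-49],[27.4,-15.2,0,-56]]]'
python3 to.py 614 -140 200 211.3
```

```text
clock: 0.77
eef_pos: [444.1, -353.9, 231.1]
tool_rot: [-3.141, -0.0, 1.375]
force: [0.7, -0.6, -0.3]
width: 85.3
gripper_force: 0.0
t 0.77 q [ 0.78  0.52 -0.24  1.75  0.15  0.9   0.28] yaw 78.79 pos [ 444.1 -353.9  231.1] F [ 0.7 -0.6 -0.3]
GO [24.29 12.51  3.11] turn -132.51
```

```bash
python3 -m inch '[[[3,1.6,0.4,-7],[6,3.2,0.8,-14],[9.1,4.8,1.2,-21],[12.1,6.4,1.6,-28],[15.2,8,2,-35],[18.2,9.6,2.4,-42],[21.3,11.2,2.8,-49],[24.3,12.5,3.1,-56]]]'
python3 -m inch '[[[0,0,0,-7],[0,0,0,-14],[0,0,0,-21],[0,0,0,-28],[0,0,0,-35],[0,0,0,-42],[0,0,0,-49],[0,0,0,-56]]]'
python3 -m inch '[[[0,0,0,-7],[0,0,0,-14],[0,0,0,-21],[0,0,0,-21]]]'
python3 to.py 614 -140 200 211.3
python3 - <<'E'
from h import *
c=cam("wrist");im=get_image("wrist");cv2.imwrite('pics/w1.png',im)
print([np.round(v,1) for v in weight(c,mask(im,(105,150,60),(130,255,255)))])
E
```

```text
clock: 1.43
eef_pos: [615.4, -141.1, 199.6]
tool_rot: [-3.141, -0.0, 2.353]
force: [0.8, -0.7, 0.1]
width: 85.5
gripper_force: 0.0
clock: 2.1
eef_pos: [614.2, -142.8, 199.8]
tool_rot: [3.141, -0.001, -2.953]
force: [0.1, 0.2, -1.1]
width: 85.4
gripper_force: 0.0
clock: 2.43
eef_pos: [614.1, -142.9, 199.6]
tool_rot: [3.14, -0.001, -2.59]
force: [-0.7, -0.5, -0.2]
width: 85.3
gripper_force: 0.0
t 2.43 q [ 0.66  0.76 -0.84  1.59  0.62  1.07  1.77] yaw -148.4 pos [ 614.1 -142.9  199.6] F [-0.7 -0.5 -0.2]
GO [-0.14  0.25 -0.04] turn 0.3
[array([ 560.2, -175.7]), np.float64(41.0), np.float64(78.9), np.float64(-148.0), array([ 614.5, -141.8])]
```

View pics/w1.png

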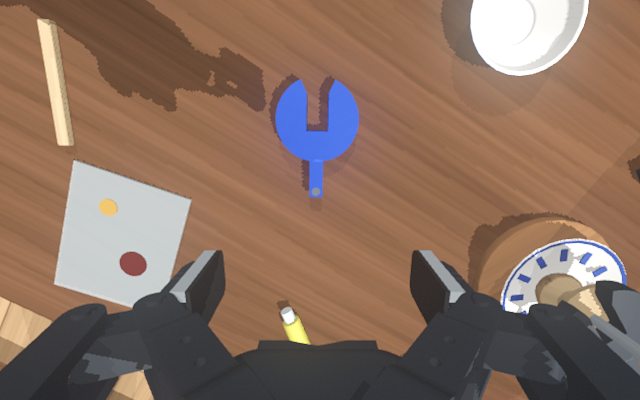

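The blue weight is at (317,120) with its tab at (316,190), straight ahead of the fingers and consistent with the top view. I'll descend now and grip it.

```bash
python3 -m inch '[[[0,0.1,3.5,0],[0,0.1,7,0],[0,0.1,10.5,0],[0,0.1,14,0],[0,0.1,16,0],[0,0.1,18,0],[0,0.1,19,-0.4],[0,0.1,19.5,-0.4]]]' 4
python3 -m inch '[[[0,0,0,0],[0,0,0,0]]]' 4
python3 -m inch '[[[0,0,0,0],[0,0,0,0],[0,0,0,0],[0,0,0,0],[0,0,0,0],[0,0,0,0]]]' 0.6
python3 to.py 614 -142 4 -148
```

```text
clock: 3.15
eef_pos: [613.0, -141.7, 3.6]
tool_rot: [3.14, -0.002, -2.587]
force: [0.0, 0.2, -1.0]
width: 39.7
gripper_force: 0.0
clock: 3.32
eef_pos: [614.8, -141.7, 6.2]
tool_rot: [-3.141, 0.001, -2.587]
force: [-0.1, -0.1, -0.6]
width: 39.8
gripper_force: 0.0
clock: 3.82
eef_pos: [615.1, -142.0, 6.9]
tool_rot: [-3.14, 0.002, -2.586]
force: [-0.2, -0.3, 6.4]
width: 12.2
gripper_force: 60.1
t 3.82 q [ 0.57  0.99 -0.67  1.7   0.85  0.76  1.6 ] yaw -148.18 pos [ 615.1 -142.     6.9] F [-0.2 -0.3  6.4]
GO [0.09 0.05 0.29] turn -0.18
```

```bash
python3 -m inch '[[[0,0,-1,0],[0,0,-3,0],[0,0,-6,0],[0,0,-9.5,0],[0,0,-13,0],[0,0,-16,0],[0,0,-18.5,0],[0,0,-19,0]]]'
python3 -m inch '[[[0,0,0,7],[0,0,0,14],[0,0,0,21],[0,0,0,28],[0,0,0,35],[0,0,0,42],[0,0,0,49],[0,0,0,56]]]'
python3 -m inch '[[[0,0,0,7],[0,0,0,14],[0,0,0,21],[0,0,0,28],[0,0,0,35],[0,0,0,42],[0,0,0,49],[0,0,0,56]]]'
python3 -m inch '[[[0,0,0,7],[0,0,0,14],[0,0,0,21],[0,0,0,28],[0,0,0,33],[0,0,0,33],[0,0,0,33]]]'
python3 to.py 535 -20 200 67
python3 - <<'E'
from h import *
im=get_image("wrist");cv2.imwrite('pics/w2.png',im)
c=cam("wrist");print(proj(c,(576,152.6,147)),-c[1].T@c[2])
E
```

```text
clock: 4.48
eef_pos: [616.4, -141.3, 200.7]
tool_rot: [-3.137, 0.006, -2.586]
force: [0.6, -0.7, -2.2]
width: 12.1
gripper_force: 59.2
clock: 5.15
eef_pos: [613.1, -141.7, 194.3]
tool_rot: [-3.141, -0.002, 2.714]
force: [0.1, 0.3, -2.3]
width: 12.3
gripper_force: 59.1
clock: 5.82
eef_pos: [612.9, -141.7, 194.2]
tool_rot: [-3.139, -0.001, 1.737]
force: [-0.2, -0.7, -2.1]
width: 12.2
gripper_force: 59.1
clock: 6.4
eef_pos: [613.2, -141.5, 194.5]
tool_rot: [-3.14, 0.001, 1.17]
force: [-0.6, 0.7, -2.9]
width: 11.8
gripper_force: 59.1
t 6.4 q [ 0.28  0.64 -0.16  1.61  0.12  0.9  -0.33] yaw 67.01 pos [ 613.2 -141.5  194.5] F [-0.6  0.7 -2.9]
GO [  8.13 -11.94  -0.53] turn 0.01
[ -27.08032247 -336.24145235] [639.64321139 -78.97482861 338.35035144]
```

View pics/w2.png

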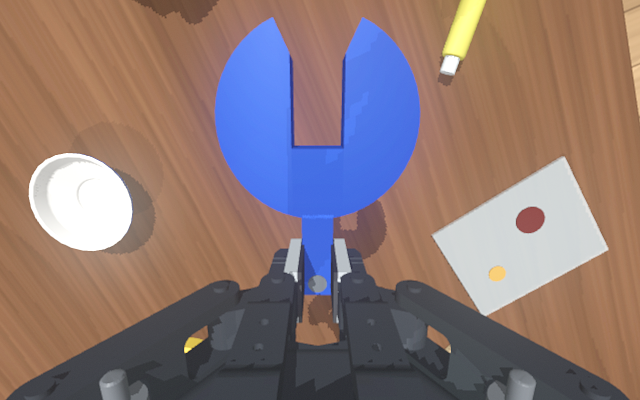

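The blue weight is held level, its disc centred at (317,120) and its slot pointing straight up the picture. I'll move to the stand-off, in line with the stem.

```bash
python3 to.py 528 36 150 67.5
python3 - <<'E'
from h import *
c=cam("wrist");z=sensors.read_state()['eef_pos'][2];im=cv2.imread('pics/w2.png')
print([np.round(v,1) for v in weight(c,mask(im,(105,150,60),(130,255,255)),z+11.5)])
E
```

```text
t 6.45 q [ 0.28  0.64 -0.16  1.61  0.12  0.9  -0.33] yaw 67.01 pos [ 613.4 -141.5  194.6] F [-0.8  0.9 -2.6]
GO [ 13.01 -14.79   4.48] turn -0.49
[array([638.2, -81.8]), np.float64(41.3), np.float64(79.6), np.float64(65.3), array([ 611.5, -140. ])]
```

```bash
python3 -m inch '[[[1.9,-2.1,0.6,0],[3.8,-4.2,1.2,0],[5.7,-6.4,1.9,0],[7.5,-8.5,2.5,0],[9.4,-10.6,3.2,0],[11.2,-12.7,3.8,0],[12.2,-13.9,4.2,0],[13,-14.8,4.5,-0.5]]]'
python3 -m inch '[[[0,0,1.5,0],[0,0,3,0],[0,0,3,0]]]'
python3 to.py 528 36 118 67.5
python3 - <<'E'
from h import *
a=get_image("top");b=get_image("scene")
cv2.imwrite('pics/top1.png',a);cv2.imwrite('pics/scene1.png',b)
A=cv2.resize(a[130:240,205:305],None,fx=4,fy=4,interpolation=2)
B=cv2.resize(b[190:300,300:400],None,fx=4,fy=4,interpolation=2)
cv2.imwrite('pics/c2.png',np.hstack([A,B]))
E
```

```text
clock: 7.12
eef_pos: [527.6, 38.1, 149.8]
tool_rot: [-3.14, -0.0, 1.18]
force: [0.2, -0.4, -2.3]
width: 12.3
gripper_force: 59.1
clock: 7.37
eef_pos: [527.5, 35.4, 118.2]
tool_rot: [-3.138, 0.002, 1.177]
force: [-0.4, -0.4, -2.2]
width: 11.9
gripper_force: 59.1
t 7.37 q [-0.03  0.62 -0.13  1.95  0.14  0.58 -0.65] yaw 67.43 pos [527.5  35.4 118.2] F [-0.4 -0.4 -2.2]
GO [0.07 0.02 0.02] turn -0.07
```

View pics/c2.png

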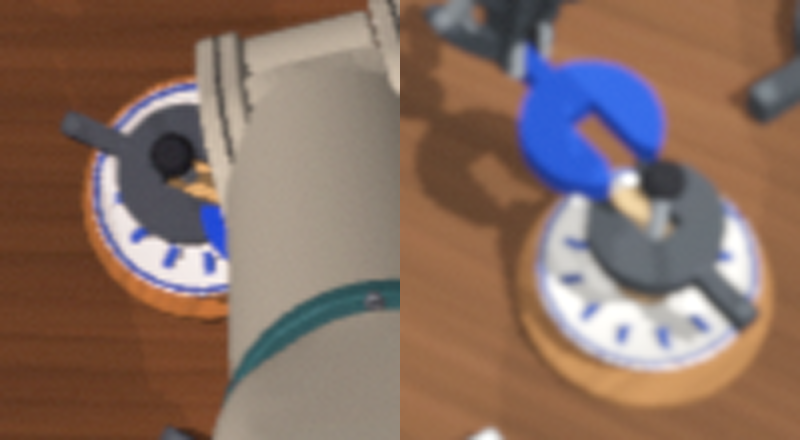

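The scene crop (right) shows the blue weight's mouth at about (632,175), facing the stem at (657,205). The arm hides most of the top view. I'll check the lateral offset with numbers in the scene camera.

```bash
python3 - <<'E'
from h import *
s=cam("scene");im=cv2.imread('pics/scene1.png');im2=np.zeros_like(im);im2[195:245,325:370]=im[195:245,325:370]
w=weight(s,mask(im2,(105,130,50),(130,255,255)),129);print([np.round(v,1) for v in w])
k=ray(s,(300+662/4,190+178/4),147);print("knob",k)
a=np.radians(67.5);ex=np.array([np.cos(a),np.sin(a)]);ey=np.array([-ex[1],ex[0]])
print("stem rel disc centre: along",(k-w[0])@ex,"side",(k-w[0])@ey, "wrist est:",[(np.array([576,152.6])-np.array([526.5,36]))@e for e in(ex,ey)])
E
```

```text
[array([559.5,  96.3]), np.float64(42.2), np.float64(66.9), np.float64(58.7), array([526.3,  41.7])]
knob [473.30430645 348.83769815]
stem rel disc centre: along 200.28707986911397 side 176.27484556846423 wrist est: [np.float64(126.66718339288798), np.float64(-1.1111486455392168)]
```

```bash
python3 -m inch '[[[0,0,0.5,0],[1,0,0.5,0],[2,0,0.5,0],[3,0,0.5,0],[4,0,0.5,0],[5,0,0.5,0],[5.5,0,0.5,0],[5.5,0,0.5,0]]]'
python3 to.py 552.7 96.2 113 67.5
python3 - <<'E'
from h import *
b=get_image("scene");cv2.imwrite('pics/scene2.png',b);w=get_image("wrist")
B=cv2.resize(b[190:300,315:395],None,fx=4,fy=4,interpolation=2)
cv2.imwrite('pics/c3.png',np.hstack([B,cv2.resize(w[:220,140:500],(440*360//220//2*1,440//2)) if 0 else cv2.copyMakeBorder(w[:300,140:500],0,140,0,0,0)]))
E
```

```text
clock: 8.13
eef_pos: [550.9, 89.1, 115.4]
tool_rot: [3.141, -0.001, 1.178]
force: [0.1, 0.3, -2.6]
width: 11.9
gripper_force: 59.1
t 8.13 q [-0.13  0.66 -0.13  1.88  0.13  0.61 -0.73] yaw 67.5 pos [550.9  89.1 115.4] F [ 0.1  0.3 -2.6]
GO [ 0.72 -0.11  0.25] turn 0.0
```

View pics/c3.png

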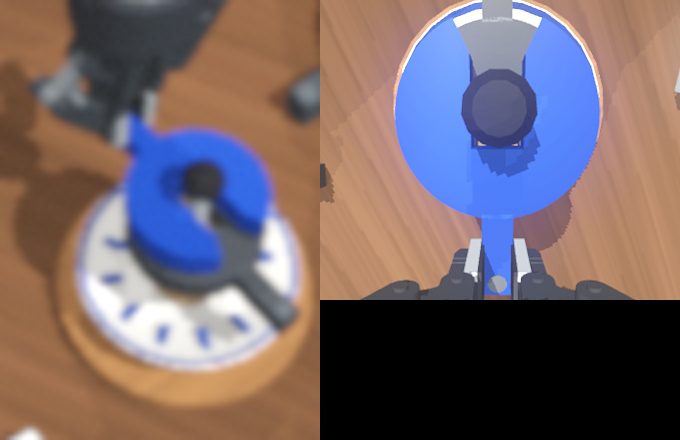

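The knob at (499,108) is centred in the slot, and the metal tab points straight away at (497,5). I'll creep in until the stem touches the closed end.

```bash
python3 -m inch '[[[0.2,0,0,0],[0.4,0,0,0],[0.6,0,0,0],[0.6,0,0,0],[0.6,0,0,0]]]'
python3 -m inch '[[[0.1,0,0,0],[0.2,0,0,0],[0.2,0,0,0]]]'
python3 to.py 552.7 96.2 113 67.5
python3 - <<'E'
from h import *
c=cam("wrist");w=get_image("wrist");cv2.imwrite('pics/w4.png',w)
r=weight(c,mask(w,(100,130,50),(130,255,255)),sensors.read_state()['eef_pos'][2]+11.5);print([np.round(v,1) for v in r])
g=cv2.inRange(cv2.cvtColor(w,cv2.COLOR_BGR2HSV),(0,0,0),(180,150,120));g[200:]=0;g[:, :270]=0;g[:,370:]=0
print("dark bbox",[cv2.boundingRect(q) for q in cv2.findContours(g,0,2)[0] if cv2.contourArea(q)>300],"stem pred at z125,147",proj(c,(576,152.6,125)),proj(c,(576,152.6,147)))
E
```

```text
clock: 8.65
eef_pos: [552.6, 92.3, 115.3]
tool_rot: [3.142, -0.0, 1.175]
force: [-0.2, 0.0, -2.1]
width: 12.3
gripper_force: 59.1
clock: 8.9
eef_pos: [553.5, 94.3, 115.3]
tool_rot: [3.141, -0.0, 1.176]
force: [0.1, 0.1, -2.3]
width: 11.9
gripper_force: 59.1
t 8.9 q [-0.14  0.66 -0.12  1.87  0.13  0.62 -0.74] yaw 67.35 pos [553.5  94.3 115.3] F [ 0.1  0.1 -2.3]
GO [ 0.14 -0.14  0.23] turn -0.15
[array([577.8, 154. ]), np.float64(41.2), np.float64(79.3), np.float64(66.0), array([551.7,  95.5])]
dark bbox [(311, 127, 44, 41)] stem pred at z125,147 [314.38279944 129.18889286] [313.85960074 131.72328096]
```

```bash
for i in 1; do python3 -m inch '[[[0.1,0,0,0],[0.2,0,0,0],[0.2,0,0,0],[0.2,0,0,0]]]'; done
python3 -m inch '[[[0.1,0,0,0],[0.15,0,0,0],[0.15,0,0,0],[0.15,0,0,0]]]'
```

```text
clock: 9.28
eef_pos: [554.1, 96.1, 115.3]
tool_rot: [3.142, -0.0, 1.176]
force: [0.9, -1.0, -3.2]
width: 12.2
gripper_force: 59.1
clock: 9.62
eef_pos: [554.7, 97.3, 115.3]
tool_rot: [-3.142, 0.0, 1.175]
force: [0.2, -0.3, -1.5]
width: 12.1
gripper_force: 59.1
```

```bash
python3 -m inch '[[[0.1,0,0,0],[0.15,0,0,0],[0.15,0,0,0],[0.15,0,0,0]]]'
python3 - <<'E'
from h import *
c=cam("wrist");w=get_image("wrist");cv2.imwrite('pics/w5.png',w)
b=get_image("scene");cv2.imwrite('pics/scene3.png',b)
B=cv2.resize(b[190:270,325:395],None,fx=5,fy=5,interpolation=2)
W=cv2.resize(w[0:200,220:420],(400,400),interpolation=2)
cv2.imwrite('pics/c4.png',np.hstack([B,W]))
E
```

```text
clock: 9.95
eef_pos: [554.7, 97.5, 115.2]
tool_rot: [-3.141, 0.002, 1.175]
force: [-0.5, -5.5, -0.7]
width: 12.3
gripper_force: 59.2
```

View pics/c4.png

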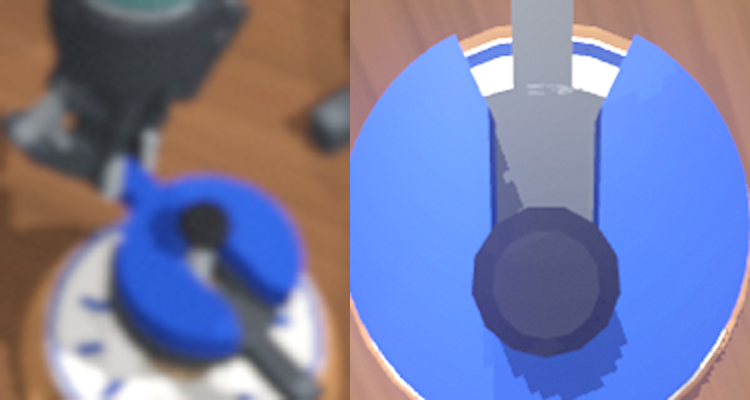

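Contact reads −5.5 N with the stem at the closed end, and the views agree. I'll back off about 2 mm and lower.

```bash
python3 -m inch '[[[-0.2,0,0,0],[-0.35,0,0,0],[-0.35,0,0.3,0],[-0.35,0,0.6,0],[-0.35,0,0.7,0],[-0.35,0,0.7,0],[-0.35,0,0.7,0]]]'
python3 -m inch '[[[0,0,0.1,0],[0,0,0.2,0],[0,0,0.2,0],[0,0,0.2,0]]]'
```

```text
clock: 10.63
eef_pos: [553.9, 95.8, 108.1]
tool_rot: [-3.141, -0.0, 1.176]
force: [-0.2, 0.2, -2.7]
width: 12.3
gripper_force: 59.2
clock: 10.97
eef_pos: [553.9, 95.5, 106.3]
tool_rot: [-3.142, 0.0, 1.175]
force: [-0.7, 0.1, -2.0]
width: 12.3
gripper_force: 59.2
```

```bash
python3 -m inch '[[[0,0,0.1,0],[0,0,0.1,0],[0,0,0.1,0]]]'
python3 -m inch '[[[0,0,0.1,0],[0,0,0.1,0],[0,0,0.1,0]]]'
```

```text
clock: 11.22
eef_pos: [554.0, 95.5, 105.3]
tool_rot: [3.141, -0.0, 1.175]
force: [-0.1, 0.2, -2.8]
width: 12.1
gripper_force: 59.1
clock: 11.47
eef_pos: [554.1, 95.5, 104.7]
tool_rot: [3.141, -0.0, 1.175]
force: [-0.1, -0.5, 2.2]
width: 12.2
gripper_force: 59.8
```

Contact. I'll release now.

```bash
python3 -m inch '[[[0,0,0.05,0],[0,0,0.05,0]]]'
python3 -m inch '[[[0,0,0,0],[0,0,0,0],[0,0,0,0],[0,0,0,0],[0,0,0,0]]]' 3.5
python3 -m inch '[[[0,0,-1,0],[0,0,-3,0],[0,0,-6,0],[-2,0,-9,0],[-5,0,-12,0],[-8,0,-12,0],[-8,0,-12,0]]]'
python3 - <<'E'
from h import *
b=get_image("scene");a=get_image("top");w=get_image("wrist");c=cam("wrist")
B=cv2.resize(b[190:290,320:400],(400,500),interpolation=2)
W=cv2.resize(w[0:260,140:500],(396,286));A=cv2.resize(a[135:215,205:315],None,fx=3.6,fy=2.675,interpolation=2)
cv2.imwrite('pics/c5.png',np.hstack([B,np.vstack([W,A])]))
s=cam("scene")
im2=np.zeros_like(b);im2[190:280,320:400]=b[190:280,320:400]
print([np.round(v,1) for v in weight(s,mask(im2,(105,130,50),(130,255,255)),116)])
E
```

```text
clock: 11.63
eef_pos: [554.1, 95.4, 104.5]
tool_rot: [3.141, -0.0, 1.175]
force: [-2.1, -0.6, 6.7]
width: 12.3
gripper_force: 60.4
clock: 12.05
eef_pos: [554.0, 95.6, 103.7]
tool_rot: [-3.142, -0.0, 1.175]
force: [0.6, -0.6, -0.2]
width: 35.0
gripper_force: 0.0
clock: 12.63
eef_pos: [521.9, 14.9, 226.3]
tool_rot: [3.138, 0.003, 1.168]
force: [0.1, -0.6, -0.6]
width: 35.3
gripper_force: 0.0
[array([587.2, 154.7]), np.float64(42.9), np.float64(76.6), np.float64(65.9), array([561.1,  96.3])]
```

View pics/c5.png

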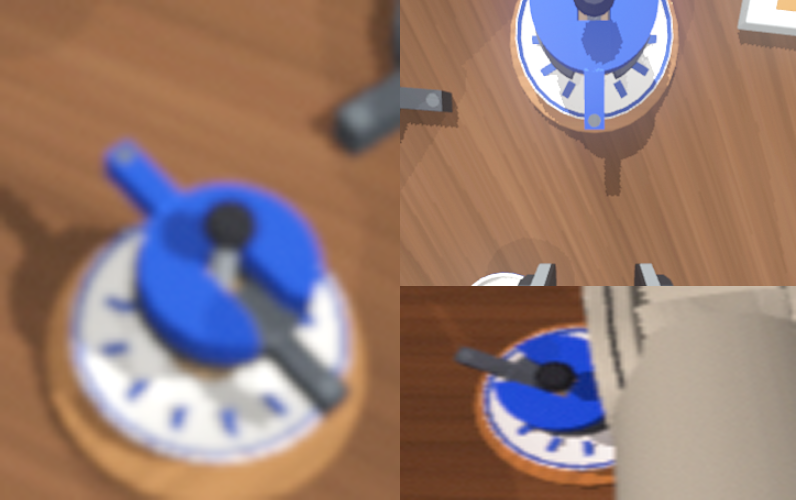

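The blue weight lies flat on the metal one. Its tab, at (125,160) in the scene crop, is opposite the metal tab at (325,390). The stem sits at the closed end of the slot, at x ≈ 60 mm, and the gripper is clear.

```bash
python3 -c "
from cell import order
print(order.finish_job())"
```

```text
the job is handed in; nothing more can be done
None
```

The blue weight is on the stem, resting flat on the metal weight with the stem at the closed end of its slot and the slot facing the opposite way; I let go, left the yellow weight untouched, and handed the job in at about 13 s.

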